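# Open the glue pressure pot

## Task

Open the glue pressure pot on the bench: turn its winged cap anticlockwise until it rests gently against the first stop and wait there a moment to let it vent, then press the cap down, turn it on past the stop and lift it off. Set the cap upright in the ring stand, stem down and flange on the rim, and let go. Do not force the stop or press hard once the cap has bottomed, and leave everything else on the bench where it is.

Things in the scene. Friction and masses are not known exactly. Their poses are not given: they have to be found in the camera images.
- pot: Glue pressure pot, fixed: grey round tank with clamped aluminium lid 150 mm across (top 102 mm above the bench), on it an upright steel neck 68 mm across. Origin: centre of the underside; z up along the neck's axis. A small round gauge on its side points along +x. Inside the neck two opposite roofs, 6 mm thick, hold the cap's lugs down.
- cap: Pressure cap, loose, about 160 g: aluminium flange 66 mm across, 8 mm thick, wing handle on top, below it a 29 mm stem ending 36 mm under the flange with two opposite lugs along the cap's x (49 mm tip to tip, 6 mm wide, 22 to 28 mm below the flange). Origin: centre of the flange's underside, z up. Locked it is 181 mm above the bench, its x turned 0 to 10 degrees anticlockwise from the pot's x.
- handle (a point): Centre of the cap's wing handle, on the axis, 30 mm above the flange's underside. The handle is an upright flat bar 56 mm long (cap's x), 14 mm thick (cap's y), from 8 to 44 mm above the flange's underside; axes as the cap's.
- mouth (a point): Centre of the neck's mouth, 165 mm above the bench; axes as the pot's. When the cap's x is 65 to 77 degrees anticlockwise from the pot's x the lugs stand in open slots; a fixed wall ends the turn at 77. There the spring lifts the cap 3 to 10 mm and it draws straight up, clear after 33 mm.
- stops: Carrier of two hidden stop teeth in the neck, 20 mm off the axis; origin and axes as the pot's, the teeth's angle is not shown by it. Turned anticlockwise from above, the cap meets them (first stop) after 10 to 37 degrees, different each time: feel for it. They give 1 degree per 0.17 N m. Lugs are past them 27 degrees after first touch. Over 30 N on them (0.6 N m) bends them.
- seat: Sprung brass seat under the cap's stem in the neck; origin near the pot's. It pushes the cap up with 4 to 8 N. To pass the teeth the cap must be pressed down until it bottoms (after 5.2 to 12.2 mm, different each time; up to 11 N on the way, then a stiff rubber buffer, 18 N per mm) and stay within 0.7 mm of that. More than 30 N on the seat spoils it.
- stand: Ring stand for the cap, fixed to the bench: plywood foot 100 x 100 x 6 mm with an upright steel ring, outside 72 mm, hole 55 mm, whose rim is 46 mm above the bench. Origin: centre of its underside. The cap's stem and lugs go into the hole at any yaw and the flange comes to rest on the rim.
- marker: Bystander: black marker, round-ended rod 124 mm long, 14 mm thick, lying on the bench between pot and stand; origin under its middle.
- sanding_block: Bystander: cork sanding block 60 x 110 x 35 mm; origin at the centre of its underside.
- tub: Bystander: open black plastic tub, 100 mm across, 85 mm tall; origin at the centre of its underside.
- glue_bottle: Bystander: white glue bottle, 60 mm across, 170 mm tall; origin at the centre of its underside.
- brush: Bystander: flat brush 200 mm long, lying; origin under its middle.
- driver: Bystander: black-handled screwdriver 200 mm long, lying; origin under its middle.
- offcut: Bystander: wood offcut 160 x 45 x 22 mm; origin at the centre of its underside.
- jar: Bystander: small jar 64 mm across, 80 mm tall; origin at the centre of its underside.
Things that resemble listed ones, but are neither listed nor needed, are in the scene too. Leave any orange look-alike of the cap alone.

How it is judged:
On the way, in this order (a step that is already met when the one before it is completed fails the run):
1. the cap rests turned against the first stop, not pressed down, for a moment (contact force between cap and stops above 1 N and z of cap in the frame of pot above 0.179 m), for 0.3 s.
2. the cap is pressed down past the stop (z of cap in the frame of pot below 0.177 m), for 0.1 s.
3. the cap is lifted clear of the neck (z of cap in the frame of pot above 0.2 m), for 0.1 s.
At the end, for the whole second after the job is handed in: The cap stands upright (within 0.1 rad) and at rest in the ring stand, centred within 8 mm, its flange on the rim (flange underside 42 to 50 mm above the stand's underside), let go (horizontal distance between cap and stand below 0.008 m and angle between cap's own z axis and vertical below 0.1 rad and z of cap in the frame of stand between 0.042 and 0.05 m and linear speed of cap below 0.02 m/s); the robot touches nothing.
It fails at once if the first stop is forced (more than 30 N on the stop teeth) (contact force between cap and stops above 30 N).
It fails at once if the cap is pressed down too hard (more than 30 N on the seat) (contact force between cap and seat above 30 N).
It fails at once if a bystander is moved by more than 30 mm (distance of any of marker, sanding_block, tub, glue_bottle, brush, driver, offcut, jar from where it was at the start of the episode above 0.03 m).
It also fails if it takes over 72 s, if anything falls off the work surface, if the arm or the gripper's body presses on something with over 40 N, if the wrist force passes 120 N, or if a joint passes its speed limit or range.

## Robot

A 6-joint arm with a two-finger parallel gripper is mounted at the origin on the work surface. World frame = base frame: x ahead of the robot, y to its left, z up, the work surface at z = 0. Lengths are in m, angles in rad, forces in N, time in s.
With the tool pointing down it reaches from about 0.25 to 0.775 m from the base axis. Payload 8.9 kg.
Tool frame: the origin (TCP) lies at the centre of the arm's flange, where the gripper is bolted on; the fingertips stand 173 mm ahead of it and the grasp point (between the pads) lies 155 mm ahead of it (robot.tip_extent is the distance from the TCP to the fingertips, in m); z points along the fingers, x is the direction in which the jaws open and shut, and the axes are right-handed (so a half turn about z gives the same grasp; the last joint's range is limited). The gripper opens to 85 mm and grips with 20 to 120 N. Pads are 22 mm wide; open, the fingers measure 114 mm over their backs; the gripper's body (76 mm by 85 mm) begins 54 mm behind the grasp point. The pads swing forward as they close: fully open they stand 13 mm farther back than shut.
Start: joints at [-1.367, 0.291, -0.153, 1.127, 0, 1.431], TCP at [0.176, -0.494, 0.405] pointing down, gripper open.
Joint ranges: [-2.52, 2.52], [-0.91, 1.74], [-1.3, 1.37], [-1.96, 2.02], [-1.52, 1.47], [-3.14, 3.14]. Speed limits (rad/s): [2.22, 2.22, 2.79, 3.14, 3.14, 3.14].

## Interface

Orientations are given as a unit quaternion [w, x, y, z].
In Python, from workcell import robot gives the robot as it stands.
- The arm moves only by the shell command python3 -m jog 'ROWS' [OPENING] [FORCE]. ROWS is JSON, a list of rows, each an object with "offset": the shift along the world's x, y, z in mm, a list of three; "twist": the turn about the world's z in rad. A call has 1 to 10 rows; each row shifts and turns the commanded pose from where the row before left it; what a row does not reach is not made up. A row lasts 1/8 s, in which the tool goes at most 62.5 mm and 10.7 degrees, less where a joint would pass 70% of its speed; a pose out of reach is approached as far as the arm can. A call with a gripper value outside its range is refused whole. OPENING is the finger opening in mm, from 0 to 85.4, set as the call begins (- or left out, the last holds). The fingers move at their own pace and stop on an object; FORCE is the grip in N (left out, the last holds). Time passes only in rows, so rows that do not move let the fingers close. It gives the time, the measured TCP pose, the force and the opening at its end, in the units of the state.
- robot.read_state(): the state, without advancing time (a new reading comes with each control period).
- robot.snapshot(name): name is "scene" or "top" or "wrist"; returns the picture (400x640x3 uint8, red, green, blue); there is no depth.
- robot.camera_params(name): a dict with "intrinsics" (3x3 intrinsics, pixels), "k1" (the pictures are not rectified: a ray, as slopes to the right and down, at radius r is drawn at 1 + k1 r^2 times it, then the intrinsics apply), "pose" (4x4, takes a point from camera to world coordinates); the wrist camera has in their place "hand_eye" (4x4, takes a point from camera to tool coordinates, whose origin is the TCP and whose axes are the tool frame's). Camera axes: x right, y down, z forward; pixel columns grow to the right and rows downward; lengths in m; the calibration is good to about 2 mm. A picture is of the moment at which its call begins: read the wrist's pose just before it. camera_params takes no time and is no camera call.
- robot.hand_in(): hands the job in, once; it reports no verdict.
The state is a dict: "time": time; "joint_pos": joint angles; "joint_velocities": joint speeds; "joint_efforts": joint torques, N m; "tcp_pos": TCP position; "orientation": TCP orientation; "wrist_force": force on the tool from outside, world axes, zero at the start; "moment": the same for the moment, N m; "gripper_width": opening from 0.0 (shut) to 1.0 (fully open).
Only numpy, scipy, OpenCV 4.12 (cv2) and the standard library are available. Lean on these libraries where they do the work, as an engineer would, in place of code of your own. Each camera call takes 0.05 s, during which the arm holds its last target. There are 200 camera calls.

## Working session

There is one attempt and no reset: what is moved stays moved. The work goes in short steps, Python scripts to look and compute and a shell command to move; the robot and the scene stay as the last step left them, time stands still between calls to the robot, and variables do not carry over. Pictures are saved under pics/ and viewed, about 8 in all and at most 12, crops included, and the job is handed in when it is done.

```bash
ls; mkdir -p pics; python3 - <<'E'
from workcell import robot
import cv2,numpy as np
s=robot.read_state();print(s)
for n in("scene","top","wrist"):
    p=robot.snapshot(n);cv2.imwrite(f"pics/{n}0.png",p[:,:,::-1]);c=robot.camera_params(n)
    print(n,{k:np.round(np.array(v),4).tolist() for k,v in c.items()})
E
```

```text
pics
{'time': 0.0, 'joint_pos': array([-1.36729053e+00,  2.91301495e-01, -1.54099518e-01,  1.12671170e+00,
        1.88170152e-05,  1.43149694e+00]), 'joint_velocities': array([-5.08996822e-05, -1.24557053e-03,  2.20503247e-05, -9.14209382e-04,
        6.40144061e-04,  6.95274125e-04]), 'joint_efforts': array([-2.75389230e-04, -5.37144756e+01,  3.31373477e+01,  1.58063538e-02,
       -4.15516015e-04,  1.37425252e-05]), 'tcp_pos': array([ 0.17643333, -0.49424861,  0.40413114]), 'orientation': array([-4.57098486e-04,  8.17352369e-01, -5.76137719e-01, -4.73677138e-04]), 'wrist_force': array([-0.46995325, -0.23209757,  0.56266123]), 'moment': array([-0.01717132,  0.01458653,  0.02979671]), 'gripper_width': 0.9984541055271241}
scene {'intrinsics': [[397.5709, 0.0, 320.7085], [0.0, 397.5709, 203.6785], [0.0, 0.0, 1.0]], 'k1': -0.0726, 'pose': [[0.1786, 0.8422, -0.5087, 1.0093], [0.9839, -0.1552, 0.0885, -0.0717], [-0.0044, -0.5163, -0.8564, 0.9529], [0.0, 0.0, 0.0, 1.0]]}
top {'intrinsics': [[367.0304, 0.0, 315.3019], [0.0, 367.0304, 196.6269], [0.0, 0.0, 1.0]], 'k1': 0.0141, 'pose': [[0.009, -0.9834, 0.1813, 0.3233], [-0.9998, -0.0059, 0.018, -0.0013], [-0.0166, -0.1815, -0.9833, 1.182], [0.0, 0.0, 0.0, 1.0]]}
wrist {'intrinsics': [[287.9742, 0.0, 317.7738], [0.0, 287.9742, 196.8067], [0.0, 0.0, 1.0]], 'k1': -0.0006, 'hand_eye': [[1.0, 0.0011, 0.0002, 0.0002], [-0.0011, 0.9614, 0.2752, -0.0713], [0.0001, -0.2752, 0.9614, 0.0307], [0.0, 0.0, 0.0, 1.0]]}
```

View pics/top0.png

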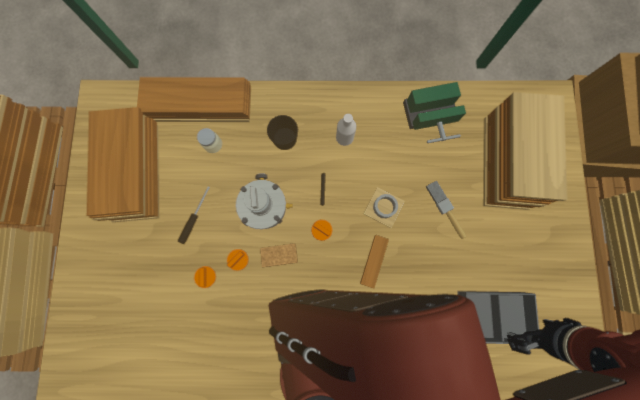

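View pics/scene0.png

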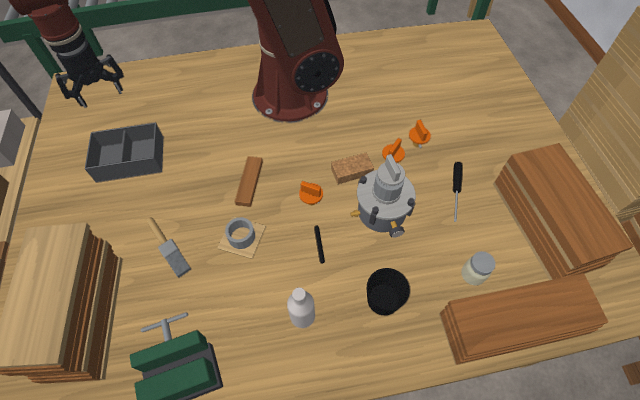

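The top view shows the pot at about (260,203), the ring stand at (384,206) and the marker at (322,188). The scene view shows the pot at (387,200) and the ring at (240,233). I'll zoom in on the pot and cast rays.

```bash
cat > h.py <<'E'
from workcell import robot
import cv2,numpy as np
from scipy.spatial.transform import Rotation as R
def cam(n):
    c=robot.camera_params(n)
    if n=="wrist":
        s=robot.read_state();q=s["orientation"];T=np.eye(4);T[:3,:3]=R.from_quat([q[1],q[2],q[3],q[0]]).as_matrix();T[:3,3]=s["tcp_pos"]
        P=T@np.array(c["hand_eye"])
    else:P=np.array(c["pose"])
    return np.array(c["intrinsics"]),c["k1"],P
def ray(C,u,v):
    K,k,P=C;d=np.array([(u-K[0,2])/K[0,0],(v-K[1,2])/K[1,1]]);x=d.copy()
    for _ in range(20):x=d/(1+k*(x@x))
    return P[:3,3],P[:3,:3]@np.r_[x,1]
def onz(C,u,v,z):
    o,d=ray(C,u,v);return o+d*(z-o[2])/d[2]
def proj(C,p):
    K,k,P=C;x=P[:3,:3].T@(np.array(p)-P[:3,3]);x=x[:2]/x[2];x=x*(1+k*(x@x));return K[:2,:2]@x+K[:2,2]
def show(img,box,f,name):
    x0,y0,x1,y1=box;cv2.imwrite("pics/"+name,cv2.resize(img[y0:y1,x0:x1,::-1],None,fx=f,fy=f,interpolation=cv2.INTER_CUBIC))
E
python3 - <<'E'
from h import *
t=cv2.imread("pics/top0.png")[:,:,::-1];s=cv2.imread("pics/scene0.png")[:,:,::-1]
a=cv2.resize(t[165:245,220:300],(400,400),interpolation=3);b=cv2.resize(s[145:245,340:440],(400,400),interpolation=3)
cv2.imwrite("pics/z1.png",np.hstack([a,b])[:,:,::-1])
C=cam("top")
print("pot lid",onz(C,261,204,.102),"cap flange",onz(C,259,201,.189),"stand rim",onz(C,384.5,206,.046),"marker",onz(C,322,188,.01))
S=cam("scene");print("stand s",onz(S,240,232,.046),"pot",onz(S,387,197,.102))
E
```

```text
pot lid [0.49906768 0.18047204 0.102     ] cap flange [0.4932325  0.17164286 0.189     ] stand rim [ 0.50430102 -0.19688095  0.046     ] marker [ 0.56813761 -0.00150788  0.01      ]
stand s [ 0.51650218 -0.19665679  0.046     ] pot [0.51479144 0.18460175 0.102     ]
```

View pics/z1.png

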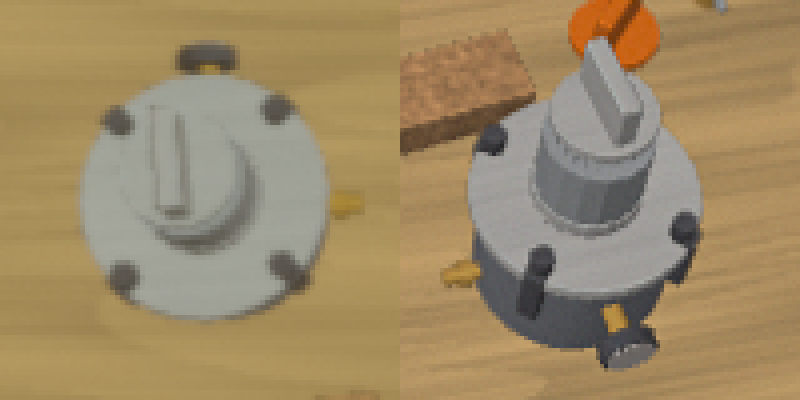

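Close-up: the gauge points up in the top view, which is world +x, so pot x ≈ world x. The handle is a few degrees anticlockwise of that. I'll move over the pot for a close look, with the tool yaw at about 97° so joint 6 has range for the turn.

```bash
python3 -m jog '[{"offset":[20,42,5],"twist":0.182},{"offset":[20,42,5],"twist":0.182},{"offset":[20,42,5],"twist":0.182},{"offset":[20,42,5],"twist":0.182},{"offset":[20,42,5],"twist":0.182},{"offset":[20,42,5],"twist":0.182},{"offset":[20,42,5],"twist":0.182},{"offset":[20,42,5],"twist":0.182},{"offset":[20,42,5],"twist":0.182},{"offset":[20,42,5],"twist":0.182}]'
python3 -m jog '[{"offset":[20,42,5],"twist":0.182},{"offset":[20,42,5],"twist":0.182},{"offset":[20,42,5],"twist":0.182},{"offset":[20,42,5],"twist":0.182},{"offset":[20,42,0],"twist":0.182},{"offset":[20,42,0],"twist":0.182},{"offset":[0,0,0],"twist":0},{"offset":[0,0,0],"twist":0}]'
cat > w.py <<'E'
from h import *
import sys,pickle
C=cam("wrist");s=robot.read_state();im=robot.snapshot("wrist");n=sys.argv[1]
cv2.imwrite(f"pics/{n}.png",im[:,:,::-1]);pickle.dump(C,open(n+".pkl","wb"))
q=s["orientation"];X=R.from_quat([q[1],q[2],q[3],q[0]]).as_matrix()
print(s["time"],s["tcp_pos"],"yaw",np.degrees(np.arctan2(X[1,0],X[0,0])),s["joint_pos"].round(2),s["wrist_force"].round(1),s["moment"].round(2))
E
python3 w.py w1
```

```text
time: 1.4
tcp_pos: [0.3768, -0.073, 0.4549]
orientation: [0.0, 0.956, 0.295, 0.0]
wrist_force: [1.0, -0.8, -0.4]
gripper_width: 1.002
time: 2.4
tcp_pos: [0.4962, 0.1775, 0.4743]
orientation: [-0.0, 0.666, 0.746, -0.001]
wrist_force: [1.1, 0.1, -0.1]
gripper_width: 1.0
2.4 [0.49623736 0.17746062 0.4742818 ] yaw 96.44127158997078 [ 0.2   0.27 -0.    1.3  -0.    0.09] [ 1.1  0.1 -0.1] [ 0.03 -0.04 -0.02]
```

View pics/w1.png

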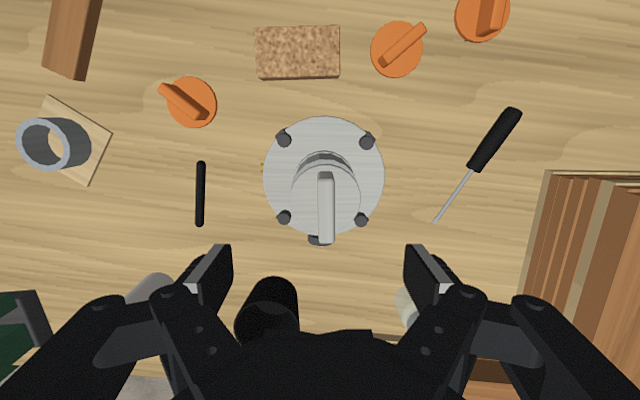

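Wrist view: the lid circle is centred at about (324,176) and the handle bar runs from (326,172) to (326,243). The stand ring is at about (52,145).

```bash
python3 - <<'E'
from h import *
import pickle
C=pickle.load(open("w1.pkl","rb"));im=cv2.imread("pics/w1.png");hsv=cv2.cvtColor(im,cv2.COLOR_BGR2HSV)
m=((hsv[:,:,1]<40)&(hsv[:,:,2]>110)).astype(np.uint8);m[:,:250]=0;m[:,400:]=0;m[:100]=0;m[245:]=0
c=max(cv2.findContours(m,0,2)[0],key=cv2.contourArea)[:,0,:]
P=np.array([onz(C,u,v,.102) for u,v in c.astype(float)])
P=P[P[:,0]<.56]
A=np.c_[2*P[:,:2],np.ones(len(P))]
for k in range(4):
    s=np.linalg.lstsq(A,(P[:,:2]**2).sum(1),rcond=None)[0];r=np.sqrt(s[2]+s[:2]@s[:2]);e=np.hypot(*(P[:,:2]-s[:2]).T)-r;ok=abs(e)<.003 if k else abs(e)<.01;A=A[ok];P=P[ok]
print("lid",s[:2],r,len(P))
# stand ring
m=((hsv[:,:,1]<60)&(hsv[:,:,2]>60)&(hsv[:,:,2]<230)).astype(np.uint8);m[:100]=0;m[190:]=0;m[:,110:]=0
c=max(cv2.findContours(m,0,2)[0],key=cv2.contourArea);print(cv2.boundingRect(c),cv2.fitEllipse(c))
show(im[:,:,::-1],(290,110,370,250),4,"a.png")
a=cv2.imread("pics/a.png");b=cv2.resize(im[100:200,5:125],None,fx=4,fy=4,interpolation=3);b=cv2.copyMakeBorder(b,0,160,0,0,0)
cv2.imwrite("pics/z2.png",np.hstack([a,b]))
E
```

```text
lid [0.50163935 0.18465518] 0.07298082947104755 125
(15, 117, 76, 55) ((51.90155029296875, 142.7228546142578), (54.94007873535156, 77.12100219726562), 98.47293090820312)
```

View pics/z2.png

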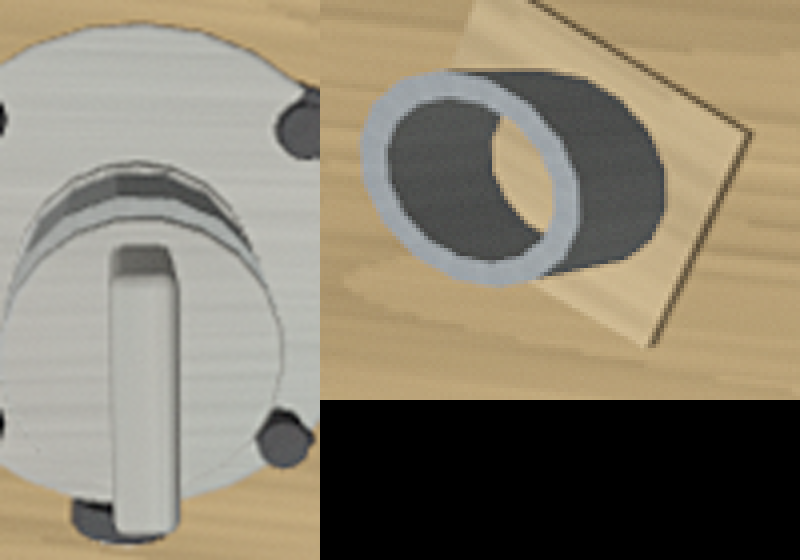

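```bash
python3 - <<'E'
from h import *
import pickle
C=pickle.load(open("w1.pkl","rb"));im=cv2.imread("pics/w1.png")
a,b=onz(C,326.2,180,.225),onz(C,327,243.3,.225);d=b-a
print("handle",(a+b)/2,np.linalg.norm(d),"yaw",np.degrees(np.arctan2(d[1],d[0])))
# flange edge picks
P=np.array([onz(C,290+u/4,110+v/4,.189)[:2] for u,v in((140,218),(284,350),(222,245),(262,290),(50,248))])
A=np.c_[2*P,np.ones(len(P))];s=np.linalg.lstsq(A,(P**2).sum(1),rcond=None)[0];print("flange",s[:2],np.sqrt(s[2]+s[:2]@s[:2]))
# bright rim
h=cv2.cvtColor(im,cv2.COLOR_BGR2HSV);m=((h[:,:,1]<60)&(h[:,:,2]>125)).astype(np.uint8);m[:100]=0;m[190:]=0;m[:,100:]=0
c=max(cv2.findContours(m,0,2)[0],key=cv2.contourArea)[:,0,:].astype(float)
P=np.array([onz(C,u,v,.046)[:2] for u,v in c]);A=np.c_[2*P,np.ones(len(P))]
s=np.linalg.lstsq(A,(P**2).sum(1),rcond=None)[0];print("rim",s[:2],np.sqrt(s[2]+s[:2]@s[:2]),len(c))
E
```

```text
handle [0.50250242 0.18550024 0.225     ] 0.05364057187647133 yaw 7.674733652186551
flange [0.50383889 0.18447535] 0.03377252695509862
rim [ 0.51052347 -0.19999751] 0.0360093647673312 82
```

```bash
python3 -m jog '[{"offset":[6,7.5,-24],"twist":0.02},{"offset":[0,0,-30],"twist":0},{"offset":[0,0,-30],"twist":0},{"offset":[0,0,-20],"twist":0},{"offset":[0,0,0],"twist":0},{"offset":[0,0,0],"twist":0}]'; python3 -m jog '[{"offset":[0,0,0],"twist":0},{"offset":[0,0,0],"twist":0},{"offset":[0,0,0],"twist":0},{"offset":[0,0,0],"twist":0},{"offset":[0,0,0],"twist":0},{"offset":[0,0,0],"twist":0},{"offset":[0,0,0],"twist":0},{"offset":[0,0,0],"twist":0}]' 12 50; python3 w.py w2
```

```text
time: 3.2
tcp_pos: [0.5027, 0.1846, 0.3718]
orientation: [0.0, 0.659, 0.752, 0.001]
wrist_force: [-1.0, 0.2, -0.1]
gripper_width: 0.999
time: 4.2
tcp_pos: [0.5026, 0.185, 0.3709]
orientation: [0.0, 0.658, 0.753, 0.0]
wrist_force: [-1.0, -0.5, 5.1]
gripper_width: 0.153
4.2 [0.50255902 0.1850453  0.37090011] yaw 97.62989617250419 [ 0.22  0.33 -0.19  1.05 -0.    0.08] [-1.  -0.5  5.1] [-0.07  0.17  0.  ]
```

View pics/w2.png

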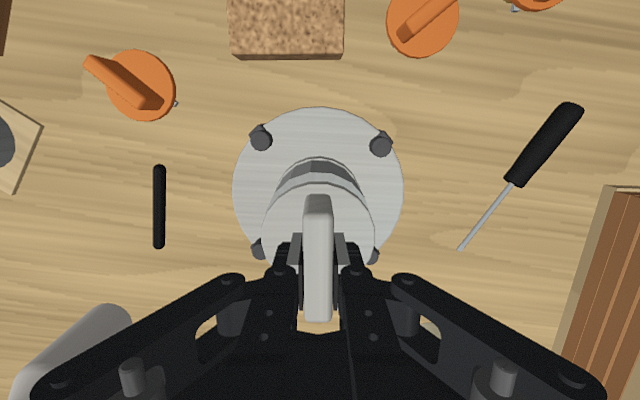

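Gripped cleanly, with the bar central between the pads. I'll relieve the 5 N of downforce, then turn in small steps guarded by the wrist moment.

```bash
cat > chk.py <<'E'
from workcell import robot
import sys,numpy as np
s=robot.read_state();q=s["orientation"]
m=s["moment"][2];print("t%.2f"%s["time"],"yaw%.2f"%(np.degrees(2*np.arctan2(q[2],q[1]))),"z%.4f"%s["tcp_pos"][2],"F",s["wrist_force"].round(1),"M",s["moment"].round(3))
sys.exit(abs(m)>float(sys.argv[1]))
E
python3 -m jog '[{"offset":[0,0,0.7],"twist":0},{"offset":[0,0,0],"twist":0}]' >/dev/null; python3 chk.py 9
python3 -m jog '[{"offset":[0,0,0],"twist":0.03},{"offset":[0,0,0],"twist":0.03}]'>/dev/null; python3 chk.py .2 && python3 -m jog '[{"offset":[0,0,0],"twist":0.03},{"offset":[0,0,0],"twist":0.02},{"offset":[0,0,0],"twist":0}]'>/dev/null; python3 chk.py .2
```

```text
t4.50 yaw97.63 z0.3709 F [ 1.9 -0.  -3.8] M [ 0.03  -0.489  0.037]
t4.75 yaw101.19 z0.3710 F [ 1.4  0.7 -5.3] M [ 0.11  -0.379 -0.16 ]
t4.75 yaw101.19 z0.3710 F [ 1.4  0.7 -5.3] M [ 0.11  -0.379 -0.16 ]False
False
False
```

```bash
sed -i 's/sys.exit(\(.*\))$/sys.exit(int(\1))/' chk.py
python3 -m jog '[{"offset":[0,0,-0.5],"twist":0},{"offset":[0,0,0],"twist":0}]' >/dev/null; python3 chk.py 9
python3 -m jog '[{"offset":[0,0,0],"twist":0.02},{"offset":[0,0,0],"twist":0.02}]'>/dev/null; python3 chk.py .25 && python3 -m jog '[{"offset":[0,0,0],"twist":0.02},{"offset":[0,0,0],"twist":0}]'>/dev/null; python3 chk.py .25
```

```text
t5.00 yaw101.07 z0.3709 F [-0.   0.6 -1.9] M [-0.023 -0.004  0.039]
t5.25 yaw103.44 z0.3710 F [-0.6  0.5 -0.9] M [ 0.076  0.134 -0.043]
t5.50 yaw104.54 z0.3710 F [-2.2 -0.  -0.5] M [0.086 0.233 0.044]
```

```bash
T=.11
python3 -m jog '[{"offset":[0,0,0],"twist":0.02},{"offset":[0,0,0],"twist":0}]'>/dev/null; python3 chk.py $T && python3 -m jog '[{"offset":[0,0,0],"twist":0.02},{"offset":[0,0,0],"twist":0}]'>/dev/null && python3 chk.py $T && python3 -m jog '[{"offset":[0,0,0],"twist":0.02},{"offset":[0,0,0],"twist":0}]'>/dev/null && python3 chk.py $T && python3 -m jog '[{"offset":[0,0,0],"twist":0.02},{"offset":[0,0,0],"twist":0}]'>/dev/null && python3 chk.py $T && python3 -m jog '[{"offset":[0,0,0],"twist":0.02},{"offset":[0,0,0],"twist":0}]'>/dev/null && python3 chk.py $T && python3 -m jog '[{"offset":[0,0,0],"twist":0.02},{"offset":[0,0,0],"twist":0}]'>/dev/null && python3 chk.py $T && python3 -m jog '[{"offset":[0,0,0],"twist":0.02},{"offset":[0,0,0],"twist":0}]'>/dev/null && python3 chk.py $T
```

```text
t5.75 yaw105.68 z0.3710 F [ 0.   0.4 -0.1] M [ 0.101  0.216 -0.034]
t6.00 yaw106.83 z0.3709 F [-0.7 -0.3  1. ] M [0.091 0.156 0.021]
t6.25 yaw107.97 z0.3709 F [-0.9  0.4  0.5] M [0.169 0.214 0.01 ]
t6.50 yaw109.12 z0.3709 F [-0.8  0.9  0.3] M [0.139 0.148 0.017]
t6.75 yaw110.26 z0.3709 F [-0.2  0.9 -0.4] M [ 0.157  0.115 -0.009]
t7.00 yaw111.41 z0.3709 F [-0.4  0.8  0.8] M [ 0.187  0.085 -0.021]
t7.25 yaw112.56 z0.3709 F [-0.3  0.   0.9] M [0.12  0.051 0.06 ]
```

Free and smooth so far, so I'll keep going.

```bash
T=.11
python3 -m jog '[{"offset":[0,0,0],"twist":0.02},{"offset":[0,0,0],"twist":0}]'>/dev/null; python3 chk.py $T && python3 -m jog '[{"offset":[0,0,0],"twist":0.02},{"offset":[0,0,0],"twist":0}]'>/dev/null && python3 chk.py $T && python3 -m jog '[{"offset":[0,0,0],"twist":0.02},{"offset":[0,0,0],"twist":0}]'>/dev/null && python3 chk.py $T && python3 -m jog '[{"offset":[0,0,0],"twist":0.02},{"offset":[0,0,0],"twist":0}]'>/dev/null && python3 chk.py $T && python3 -m jog '[{"offset":[0,0,0],"twist":0.02},{"offset":[0,0,0],"twist":0}]'>/dev/null && python3 chk.py $T && python3 -m jog '[{"offset":[0,0,0],"twist":0.02},{"offset":[0,0,0],"twist":0}]'>/dev/null && python3 chk.py $T && python3 -m jog '[{"offset":[0,0,0],"twist":0.02},{"offset":[0,0,0],"twist":0}]'>/dev/null && python3 chk.py $T && python3 -m jog '[{"offset":[0,0,0],"twist":0.02},{"offset":[0,0,0],"twist":0}]'>/dev/null && python3 chk.py $T && python3 -m jog '[{"offset":[0,0,0],"twist":0.02},{"offset":[0,0,0],"twist":0}]'>/dev/null && python3 chk.py $T
```

```text
t7.50 yaw113.70 z0.3709 F [ 0.6 -0.6 -0.8] M [ 0.129  0.086 -0.003]
t7.75 yaw114.85 z0.3709 F [0.2 1.7 0.6] M [0.168 0.044 0.029]
t8.00 yaw116.00 z0.3709 F [-0.9  0.7  1.6] M [ 0.11  -0.008  0.043]
t8.25 yaw117.14 z0.3709 F [ 0.5  0.5 -0. ] M [0.151 0.013 0.056]
t8.50 yaw118.29 z0.3709 F [ 0.  -0.3  1.6] M [ 0.173 -0.005  0.034]
t8.75 yaw119.43 z0.3709 F [0.  0.5 1.5] M [ 0.158  0.01  -0.01 ]
t9.00 yaw120.58 z0.3709 F [0.2 0.7 1.7] M [0.203 0.098 0.024]
t9.25 yaw121.72 z0.3709 F [0.3 1.3 1.3] M [ 0.135 -0.009  0.042]
t9.50 yaw122.87 z0.3709 F [0.  0.3 1.9] M [ 0.166  0.031 -0.016]
```

```bash
T=.11
python3 -m jog '[{"offset":[0,0,0],"twist":0.02},{"offset":[0,0,0],"twist":0}]'>/dev/null; python3 chk.py $T && python3 -m jog '[{"offset":[0,0,0],"twist":0.02},{"offset":[0,0,0],"twist":0}]'>/dev/null && python3 chk.py $T && python3 -m jog '[{"offset":[0,0,0],"twist":0.02},{"offset":[0,0,0],"twist":0}]'>/dev/null && python3 chk.py $T && python3 -m jog '[{"offset":[0,0,0],"twist":0.02},{"offset":[0,0,0],"twist":0}]'>/dev/null && python3 chk.py $T && python3 -m jog '[{"offset":[0,0,0],"twist":0.02},{"offset":[0,0,0],"twist":0}]'>/dev/null && python3 chk.py $T && python3 -m jog '[{"offset":[0,0,0],"twist":0.02},{"offset":[0,0,0],"twist":0}]'>/dev/null && python3 chk.py $T && python3 -m jog '[{"offset":[0,0,0],"twist":0.02},{"offset":[0,0,0],"twist":0}]'>/dev/null && python3 chk.py $T && python3 -m jog '[{"offset":[0,0,0],"twist":0.02},{"offset":[0,0,0],"twist":0}]'>/dev/null && python3 chk.py $T && python3 -m jog '[{"offset":[0,0,0],"twist":0.02},{"offset":[0,0,0],"twist":0}]'>/dev/null && python3 chk.py $T
```

```text
t9.75 yaw124.02 z0.3709 F [0.  1.2 2.6] M [0.158 0.022 0.077]
t10.00 yaw125.16 z0.3709 F [-0.4  0.9  1.7] M [ 0.173  0.091 -0.008]
t10.25 yaw126.31 z0.3709 F [-1.1  0.6  3. ] M [ 0.322  0.238 -0.019]
t10.50 yaw127.46 z0.3709 F [-1.7  2.2  3.9] M [ 0.534  0.469 -0.06 ]
t10.75 yaw128.60 z0.3709 F [-1.7  2.5  4. ] M [ 0.662  0.516 -0.208]
```

The first stop has been felt at about yaw 126–127.5°, with Mz −0.21 N m (about 10 N on the teeth). I'll hold there to let it vent.

```bash
python3 -m jog '[{"offset":[0,0,0],"twist":0},{"offset":[0,0,0],"twist":0},{"offset":[0,0,0],"twist":0}]'>/dev/null; python3 chk.py 9;python3 -m jog '[{"offset":[0,0,0],"twist":0},{"offset":[0,0,0],"twist":0},{"offset":[0,0,0],"twist":0},{"offset":[0,0,0],"twist":0}]'>/dev/null; python3 chk.py 9
```

```text
t11.12 yaw128.57 z0.3709 F [-2.1  3.   4.1] M [ 0.74   0.676 -0.198]
t11.62 yaw128.57 z0.3709 F [-3.3  3.3  5. ] M [ 0.869  0.783 -0.244]
```

```bash
cat > fz.py <<'E'
from workcell import robot
import sys,numpy as np
s=robot.read_state();q=s["orientation"]
print("t%.2f"%s["time"],"yaw%.2f"%(np.degrees(2*np.arctan2(q[2],q[1]))),"p",s["tcp_pos"].round(4),"F",s["wrist_force"].round(1),"M",s["moment"].round(2))
sys.exit(int(s["wrist_force"][2]>float(sys.argv[1])))
E
python3 -m jog '[{"offset":[0,0,0],"twist":-0.03},{"offset":[0,0,0],"twist":0}]'>/dev/null; python3 fz.py 9
python3 -m jog '[{"offset":[0,0,-1],"twist":0},{"offset":[0,0,-1],"twist":0},{"offset":[0,0,0],"twist":0}]'>/dev/null; python3 fz.py 13 && python3 -m jog '[{"offset":[0,0,-1],"twist":0},{"offset":[0,0,-1],"twist":0},{"offset":[0,0,0],"twist":0}]'>/dev/null && python3 fz.py 13 && python3 -m jog '[{"offset":[0,0,-0.7],"twist":0},{"offset":[0,0,0],"twist":0}]'>/dev/null && python3 fz.py 13
```

```text
t11.88 yaw126.81 p [0.5025 0.185  0.3709] F [-2.6  2.4  5.6] M [ 0.76  0.68 -0.09]
t12.25 yaw126.86 p [0.5025 0.1851 0.3691] F [-3.2  2.4  6.5] M [ 0.79  0.84 -0.08]
t12.62 yaw126.86 p [0.5025 0.1851 0.3672] F [-2.6  3.2  7.2] M [ 0.77  0.85 -0.07]
t12.88 yaw126.86 p [0.5025 0.1851 0.3665] F [-3.6  3.   8. ] M [ 0.76  0.86 -0.08]
```

```bash
T=12.5
python3 -m jog '[{"offset":[0,0,-0.5],"twist":0},{"offset":[0,0,0],"twist":0}]'>/dev/null; python3 fz.py $T && python3 -m jog '[{"offset":[0,0,-0.5],"twist":0},{"offset":[0,0,0],"twist":0}]'>/dev/null && python3 fz.py $T && python3 -m jog '[{"offset":[0,0,-0.5],"twist":0},{"offset":[0,0,0],"twist":0}]'>/dev/null && python3 fz.py $T && python3 -m jog '[{"offset":[0,0,-0.5],"twist":0},{"offset":[0,0,0],"twist":0}]'>/dev/null && python3 fz.py $T && python3 -m jog '[{"offset":[0,0,-0.5],"twist":0},{"offset":[0,0,0],"twist":0}]'>/dev/null && python3 fz.py $T && python3 -m jog '[{"offset":[0,0,-0.5],"twist":0},{"offset":[0,0,0],"twist":0}]'>/dev/null && python3 fz.py $T && python3 -m jog '[{"offset":[0,0,-0.5],"twist":0},{"offset":[0,0,0],"twist":0}]'>/dev/null && python3 fz.py $T && python3 -m jog '[{"offset":[0,0,-0.5],"twist":0},{"offset":[0,0,0],"twist":0}]'>/dev/null && python3 fz.py $T
```

```text
t13.12 yaw126.86 p [0.5025 0.1851 0.3661] F [-2.8  3.8  7.9] M [ 0.71  0.89 -0.07]
t13.38 yaw126.86 p [0.5026 0.185  0.3656] F [-3.6  3.5  7.6] M [ 0.73  0.86 -0.05]
t13.62 yaw126.86 p [0.5025 0.185  0.3651] F [-2.8  2.6  8.5] M [ 0.72  0.86 -0.03]
t13.88 yaw126.86 p [0.5026 0.185  0.3646] F [-4.2  2.5  7.8] M [ 0.65  0.94 -0.02]
t14.12 yaw126.86 p [0.5026 0.185  0.3641] F [-3.3  3.   8.6] M [ 0.72  0.9  -0.04]
t14.38 yaw126.86 p [0.5026 0.185  0.3635] F [-3.   2.9  6.9] M [ 0.58  0.77 -0.05]
t14.62 yaw126.86 p [0.5026 0.185  0.3631] F [-3.7  2.5  8.4] M [ 0.59  0.91 -0.06]
t14.88 yaw126.86 p [0.5026 0.185  0.3626] F [-3.2  2.2  8.7] M [ 0.55  0.87 -0.02]
```

```bash
T=12.5
python3 -m jog '[{"offset":[0,0,-0.5],"twist":0},{"offset":[0,0,0],"twist":0}]'>/dev/null; python3 fz.py $T && python3 -m jog '[{"offset":[0,0,-0.5],"twist":0},{"offset":[0,0,0],"twist":0}]'>/dev/null && python3 fz.py $T && python3 -m jog '[{"offset":[0,0,-0.5],"twist":0},{"offset":[0,0,0],"twist":0}]'>/dev/null && python3 fz.py $T && python3 -m jog '[{"offset":[0,0,-0.5],"twist":0},{"offset":[0,0,0],"twist":0}]'>/dev/null && python3 fz.py $T && python3 -m jog '[{"offset":[0,0,-0.5],"twist":0},{"offset":[0,0,0],"twist":0}]'>/dev/null && python3 fz.py $T && python3 -m jog '[{"offset":[0,0,-0.5],"twist":0},{"offset":[0,0,0],"twist":0}]'>/dev/null && python3 fz.py $T && python3 -m jog '[{"offset":[0,0,-0.5],"twist":0},{"offset":[0,0,0],"twist":0}]'>/dev/null && python3 fz.py $T && python3 -m jog '[{"offset":[0,0,-0.5],"twist":0},{"offset":[0,0,0],"twist":0}]'>/dev/null && python3 fz.py $T
```

```text
t15.12 yaw126.86 p [0.5026 0.185  0.3622] F [-3.3  1.5  9.3] M [ 0.62  0.95 -0.03]
t15.38 yaw126.86 p [0.5026 0.185  0.362 ] F [-3.9  2.1 11.4] M [ 0.47  1.12 -0.05]
t15.62 yaw126.86 p [0.5027 0.185  0.3618] F [-4.9  1.4 15.1] M [ 0.54  1.3  -0.03]
```

The cap bottomed at about 9 mm, with 15 N on it. Turning on past the stop, with both moment and force watched.

```bash
sed -i 's/sys.exit.*/sys.exit(int(s["wrist_force"][2]>float(sys.argv[1]) or s["wrist_force"][2]<10 or abs(s["moment"][2])>.33))/' fz.py; T=22
python3 -m jog '[{"offset":[0,0,0],"twist":0.02},{"offset":[0,0,0],"twist":0}]'>/dev/null; python3 fz.py $T && python3 -m jog '[{"offset":[0,0,0],"twist":0.02},{"offset":[0,0,0],"twist":0}]'>/dev/null && python3 fz.py $T && python3 -m jog '[{"offset":[0,0,0],"twist":0.02},{"offset":[0,0,0],"twist":0}]'>/dev/null && python3 fz.py $T && python3 -m jog '[{"offset":[0,0,0],"twist":0.02},{"offset":[0,0,0],"twist":0}]'>/dev/null && python3 fz.py $T && python3 -m jog '[{"offset":[0,0,0],"twist":0.03},{"offset":[0,0,0],"twist":0}]'>/dev/null && python3 fz.py $T && python3 -m jog '[{"offset":[0,0,0],"twist":0.03},{"offset":[0,0,0],"twist":0}]'>/dev/null && python3 fz.py $T && python3 -m jog '[{"offset":[0,0,0],"twist":0.03},{"offset":[0,0,0],"twist":0}]'>/dev/null && python3 fz.py $T
```

```text
t15.88 yaw128.02 p [0.5027 0.185  0.3618] F [-4.3  1.8 14.9] M [ 0.46  1.26 -0.04]
t16.12 yaw129.16 p [0.5027 0.185  0.3618] F [-3.8  2.1 14. ] M [ 0.47  1.11 -0.05]
t16.38 yaw130.31 p [0.5028 0.185  0.3618] F [-4.   1.9 13.8] M [ 0.46  1.07 -0.03]
t16.62 yaw131.45 p [0.5029 0.185  0.3618] F [-4.5  1.4 13.5] M [ 0.43  1.03 -0.08]
t16.88 yaw133.18 p [0.5029 0.185  0.3618] F [-3.5 -0.  14.2] M [ 0.44  0.91 -0.02]
t17.12 yaw134.90 p [0.5029 0.1849 0.3619] F [-3.9  1.5 13.2] M [ 0.37  0.86 -0.03]
t17.38 yaw136.61 p [0.503  0.1849 0.3619] F [-2.6  2.6 13.3] M [ 0.42  0.8  -0.01]
```

It is passing the teeth freely. Continuing, with a slight press added to stay bottomed.

```bash
T=22
python3 -m jog '[{"offset":[0,0,-0.1],"twist":0.03},{"offset":[0,0,0],"twist":0.03}]'>/dev/null; python3 fz.py $T && python3 -m jog '[{"offset":[0,0,0],"twist":0.03},{"offset":[0,0,0],"twist":0.03}]'>/dev/null && python3 fz.py $T && python3 -m jog '[{"offset":[0,0,0],"twist":0.03},{"offset":[0,0,0],"twist":0.03}]'>/dev/null && python3 fz.py $T && python3 -m jog '[{"offset":[0,0,0],"twist":0.03},{"offset":[0,0,0],"twist":0.03}]'>/dev/null && python3 fz.py $T && python3 -m jog '[{"offset":[0,0,0],"twist":0.03},{"offset":[0,0,0],"twist":0.03}]'>/dev/null && python3 fz.py $T && python3 -m jog '[{"offset":[0,0,0],"twist":0.03},{"offset":[0,0,0],"twist":0}]'>/dev/null && python3 fz.py $T 
```

```text
t17.62 yaw140.09 p [0.5029 0.185  0.3618] F [-3.9  1.7 13.7] M [ 0.41  0.92 -0.1 ]
t17.88 yaw143.52 p [0.5029 0.1849 0.3618] F [-3.6  2.7 14. ] M [ 0.44  1.04 -0.1 ]
t18.12 yaw146.96 p [0.5028 0.185  0.3618] F [-4.7  1.6 14.3] M [ 0.47  1.05 -0.08]
t18.38 yaw150.40 p [0.5028 0.185  0.3618] F [-4.8  1.8 14.5] M [ 0.5   1.14 -0.09]
t18.62 yaw153.84 p [0.5027 0.185  0.3618] F [-3.9  2.3 14.4] M [ 0.52  1.2  -0.13]
t18.88 yaw155.53 p [0.5027 0.185  0.3618] F [-4.5  1.7 13.8] M [ 0.59  1.16 -0.07]
```

```bash
T=22
python3 -m jog '[{"offset":[0,0,0],"twist":0.03},{"offset":[0,0,0],"twist":0.03}]'>/dev/null; python3 fz.py $T && python3 -m jog '[{"offset":[0,0,0],"twist":0.02},{"offset":[0,0,0],"twist":0.02}]'>/dev/null && python3 fz.py $T && python3 -m jog '[{"offset":[0,0,0],"twist":0.02},{"offset":[0,0,0],"twist":0.02}]'>/dev/null && python3 fz.py $T && python3 -m jog '[{"offset":[0,0,0],"twist":0.02},{"offset":[0,0,0],"twist":0}]'>/dev/null && python3 fz.py $T && python3 -m jog '[{"offset":[0,0,0],"twist":0.02},{"offset":[0,0,0],"twist":0}]'>/dev/null && python3 fz.py $T 
```

```text
t19.12 yaw158.99 p [0.5027 0.185  0.3617] F [-5.5  1.5 15.1] M [ 0.51  1.26 -0.08]
t19.38 yaw161.27 p [0.5026 0.185  0.3617] F [-5.4  3.3 15.4] M [ 0.5   1.36 -0.11]
t19.62 yaw163.56 p [0.5026 0.185  0.3617] F [-5.5  1.1 15.5] M [ 0.49  1.47 -0.06]
t19.88 yaw164.69 p [0.5026 0.185  0.3617] F [-5.7  2.5 15.1] M [ 0.52  1.38 -0.02]
t20.12 yaw165.84 p [0.5026 0.185  0.3617] F [-5.   2.3 15.4] M [ 0.54  1.39 -0.07]
```

```bash
python3 -m jog '[{"offset":[0,0,-0.0],"twist":-0.015},{"offset":[0,0,2],"twist":0},{"offset":[0,0,2],"twist":0},{"offset":[0,0,2],"twist":0},{"offset":[0,0,2],"twist":0}]'>/dev/null; python3 fz.py 99; python3 -m jog '[{"offset":[0,0,1],"twist":0},{"offset":[0,0,1],"twist":0},{"offset":[0,0,1],"twist":0},{"offset":[0,0,0],"twist":0}]'>/dev/null; python3 fz.py 99
```

```text
t20.75 yaw164.96 p [0.5026 0.185  0.3688] F [-2.5  2.7  3.7] M [0.69 0.38 0.06]
t21.25 yaw164.95 p [0.5026 0.185  0.3717] F [-1.7  2.   4.2] M [ 0.46  0.15 -0.02]
```

```bash
python3 -m jog '[{"offset":[0,0,2],"twist":0},{"offset":[0,0,2],"twist":0},{"offset":[0,0,0],"twist":0}]'>/dev/null; python3 fz.py 99; python3 -m jog '[{"offset":[0,0,3],"twist":0},{"offset":[0,0,3],"twist":0},{"offset":[0,0,0],"twist":0}]'>/dev/null; python3 fz.py 99;  python3 -m jog '[{"offset":[0,0,5],"twist":0},{"offset":[0,0,5],"twist":0},{"offset":[0,0,5],"twist":0},{"offset":[0,0,5],"twist":0},{"offset":[0,0,0],"twist":0}]'>/dev/null; python3 fz.py 99
```

```text
t21.62 yaw164.95 p [0.5026 0.185  0.3757] F [-0.1  1.   3. ] M [ 0.39 -0.09 -0.01]
t22.00 yaw164.95 p [0.5023 0.1849 0.3816] F [-0.8  1.3 -2. ] M [0.02 0.04 0.01]
t22.62 yaw164.95 p [0.5026 0.1851 0.4021] F [-0.5 -0.9 -1.5] M [-0.03  0.04 -0.01]
```

The cap is out: −1.6 N matches its weight. I'll lift higher, move toward the stand and stop short so the wrist camera can see the ring from above.

```bash
python3 -m jog '[{"offset":[0,0,15],"twist":0},{"offset":[0,0,15],"twist":0},{"offset":[0,-40,0],"twist":0},{"offset":[0,-50,0],"twist":0},{"offset":[0,-50,0],"twist":0},{"offset":[0,-50,0],"twist":0},{"offset":[0,-50,0],"twist":0},{"offset":[0,-35,0],"twist":0},{"offset":[0,0,0],"twist":0},{"offset":[0,0,0],"twist":0}]'; python3 w.py w3
```

```text
time: 23.88
tcp_pos: [0.5025, -0.0897, 0.4322]
orientation: [0.0, 0.131, 0.991, 0.0]
wrist_force: [-0.1, 0.1, -1.8]
gripper_width: 0.156
23.875 [ 0.50252533 -0.08971165  0.43223344] yaw 164.9371012150902 [-0.32  0.25 -0.14  1.18  0.   -1.63] [-0.1  0.1 -1.8] [-0.   -0.04  0.03]
```

View pics/w3.png

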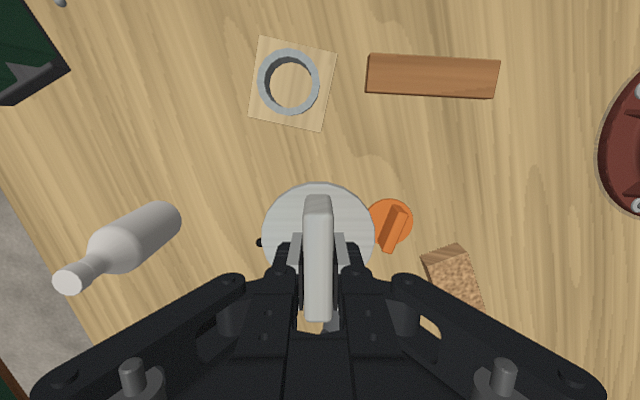

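The ring rim is at about (289,82), fully visible. The cap is held upright and its flange is centred near (318,238).

```bash
python3 - <<'E'
from h import *
import pickle
C=pickle.load(open("w3.pkl","rb"));im=cv2.imread("pics/w3.png")
h=cv2.cvtColor(im,cv2.COLOR_BGR2HSV)
def fit(P):
    P=P[:,:2]
    for k in range(4):
        A=np.c_[2*P,np.ones(len(P))];s=np.linalg.lstsq(A,(P**2).sum(1),rcond=None)[0];r=np.sqrt(s[2]+s[:2]@s[:2]);P=P[abs(np.hypot(*(P-s[:2]).T)-r)<.003] if k else P
    return s[:2],r,len(P)
m=((h[:,:,1]<50)&(h[:,:,2]>120)).astype(np.uint8);a=m.copy();a[:40]=0;a[125:]=0;a[:,:250]=0;a[:,335:]=0
cs,_=cv2.findContours(a,cv2.RETR_CCOMP,2)
for c in sorted(cs,key=cv2.contourArea)[-2:]:
    print("rim",fit(np.array([onz(C,u,v,.046) for u,v in c[:,0,:].astype(float)])))
a=m.copy();a[:170]=0;a[232:]=0;a[:,:255]=0;a[:,380:]=0
c=max(cv2.findContours(a,0,2)[0],key=cv2.contourArea)[:,0,:].astype(float);c=c[(c[:,1]<229)&((c[:,0]<300)|(c[:,0]>336)|(c[:,1]<187))]
print("flange",fit(np.array([onz(C,u,v,.432-.371+.189) for u,v in c])))
E
```

```text
rim (array([ 0.51032145, -0.1999886 ]), np.float64(0.02796437220470583), 79)
rim (array([ 0.51031282, -0.19989216]), np.float64(0.03589997338050707), 100)
flange (array([ 0.50331368, -0.09256515]), np.float64(0.031654187470503393), 87)
```

```bash
python3 -m jog '[{"offset":[4,-50,0],"twist":0},{"offset":[4,-50,0],"twist":0},{"offset":[0,-9.5,-30],"twist":0},{"offset":[0,0,-40],"twist":0},{"offset":[0,0,-40],"twist":0},{"offset":[0,0,-32],"twist":0},{"offset":[0,0,0],"twist":0},{"offset":[0,0,0],"twist":0}]'>/dev/null; python3 fz.py 9;  python3 -m jog '[{"offset":[0,0,-4],"twist":0},{"offset":[0,0,-4],"twist":0},{"offset":[0,0,0],"twist":0}]'>/dev/null; python3 fz.py 9
```

```text
t24.93 yaw165.01 p [ 0.5112 -0.1991  0.291 ] F [-0.6 -0.1 -0.5] M [0.02 0.01 0.04]
t25.30 yaw164.95 p [ 0.5104 -0.1994  0.2816] F [ 0.1 -0.5 -1.9] M [ 0.04 -0.01  0.03]
```

Next I'll lower it in, checking for contact at each step.

```bash
cat > lo.py <<'E'
from workcell import robot
import sys
s=robot.read_state();f=s["wrist_force"];print("t%.2f"%s["time"],s["tcp_pos"].round(4),f.round(1),s["moment"].round(2));sys.exit(int(f[2]>4 or abs(f[0])>5 or abs(f[1])>5))
E
python3 -m jog '[{"offset":[0,0,-5],"twist":0},{"offset":[0,0,-5],"twist":0},{"offset":[0,0,0],"twist":0}]'>/dev/null; python3 lo.py && python3 -m jog '[{"offset":[0,0,-5],"twist":0},{"offset":[0,0,-5],"twist":0},{"offset":[0,0,0],"twist":0}]'>/dev/null && python3 lo.py && python3 -m jog '[{"offset":[0,0,-5],"twist":0},{"offset":[0,0,-5],"twist":0},{"offset":[0,0,0],"twist":0}]'>/dev/null && python3 lo.py && python3 -m jog '[{"offset":[0,0,-4],"twist":0},{"offset":[0,0,-4],"twist":0},{"offset":[0,0,0],"twist":0}]'>/dev/null && python3 lo.py && python3 -m jog '[{"offset":[0,0,-2],"twist":0},{"offset":[0,0,-2],"twist":0},{"offset":[0,0,0],"twist":0}]'>/dev/null && python3 lo.py && python3 -m jog '[{"offset":[0,0,-1],"twist":0},{"offset":[0,0,0],"twist":0}]'>/dev/null && python3 lo.py && python3 -m jog '[{"offset":[0,0,-1],"twist":0},{"offset":[0,0,0],"twist":0}]'>/dev/null && python3 lo.py && python3 -m jog '[{"offset":[0,0,-1],"twist":0},{"offset":[0,0,0],"twist":0}]'>/dev/null && python3 lo.py
```

```text
t25.68 [ 0.5102 -0.1994  0.271 ] [-0.   0.3 -1.3] [-0.02  0.04  0.02]
t26.05 [ 0.5103 -0.1993  0.2611] [-0.1  0.3 -1.5] [-0.04 -0.03 -0.03]
t26.43 [ 0.5103 -0.1993  0.2511] [-1.   0.2 -2.1] [0.05 0.01 0.01]
t26.80 [ 0.5103 -0.1994  0.2432] [ 0.3 -0.5 -2.2] [-0.03 -0.03 -0.05]
t27.18 [ 0.5104 -0.1994  0.2394] [ 0.5 -0.6 -1.1] [-0.01 -0.09 -0.06]
t27.43 [ 0.5105 -0.1994  0.2386] [ 0.3 -0.3 -1.6] [-0.01  0.04  0.02]
t27.68 [ 0.5104 -0.1995  0.2376] [-0.2  0.2 -1.9] [ 0.04 -0.02 -0.02]
t27.93 [ 0.5104 -0.1994  0.2365] [-0.3  1.2 -1.9] [-0.04  0.    0.  ]
```

```bash
python3 -m jog '[{"offset":[0,0,-0.5],"twist":0},{"offset":[0,0,0],"twist":0}]'>/dev/null; python3 lo.py && python3 -m jog '[{"offset":[0,0,-0.5],"twist":0},{"offset":[0,0,0],"twist":0}]'>/dev/null && python3 lo.py && python3 -m jog '[{"offset":[0,0,-0.5],"twist":0},{"offset":[0,0,0],"twist":0}]'>/dev/null && python3 lo.py && python3 -m jog '[{"offset":[0,0,-0.5],"twist":0},{"offset":[0,0,0],"twist":0}]'>/dev/null && python3 lo.py && python3 -m jog '[{"offset":[0,0,-0.5],"twist":0},{"offset":[0,0,0],"twist":0}]'>/dev/null && python3 lo.py && python3 -m jog '[{"offset":[0,0,-0.5],"twist":0},{"offset":[0,0,0],"twist":0}]'>/dev/null && python3 lo.py
```

```text
t28.18 [ 0.5105 -0.1995  0.2361] [-0.3  0.3 -1.9] [ 0.01 -0.03 -0.05]
t28.43 [ 0.5105 -0.1994  0.2359] [-1.4  0.9  4.3] [0.16 0.38 0.01]
```

It touched the rim at TCP z 0.236, exactly as predicted. Releasing and retreating straight up.

```bash
python3 -m jog '[{"offset":[0,0,0],"twist":0},{"offset":[0,0,0],"twist":0},{"offset":[0,0,0],"twist":0},{"offset":[0,0,0],"twist":0},{"offset":[0,0,0],"twist":0},{"offset":[0,0,0],"twist":0}]' 50; python3 -m jog '[{"offset":[0,0,10],"twist":0},{"offset":[0,0,20],"twist":0},{"offset":[0,0,40],"twist":0},{"offset":[0,0,50],"twist":0},{"offset":[0,0,50],"twist":0},{"offset":[0,0,20],"twist":0},{"offset":[0,0,0],"twist":0},{"offset":[0,0,0],"twist":0}]'; python3 w.py w4
```

```text
time: 29.18
tcp_pos: [0.5105, -0.1995, 0.2356]
orientation: [0.0, 0.131, 0.991, 0.0]
wrist_force: [-0.8, 0.3, 0.3]
gripper_width: 0.585
time: 30.18
tcp_pos: [0.5102, -0.1993, 0.4249]
orientation: [-0.001, 0.131, 0.991, 0.0]
wrist_force: [-0.9, 0.3, -0.2]
gripper_width: 0.585
30.175 [ 0.51019302 -0.19930588  0.42486667] yaw 164.95180017830145 [-0.51  0.32 -0.05  1.2  -0.   -1.81] [-0.9  0.3 -0.2] [-0.05  0.01 -0.04]
```

View pics/w4.png

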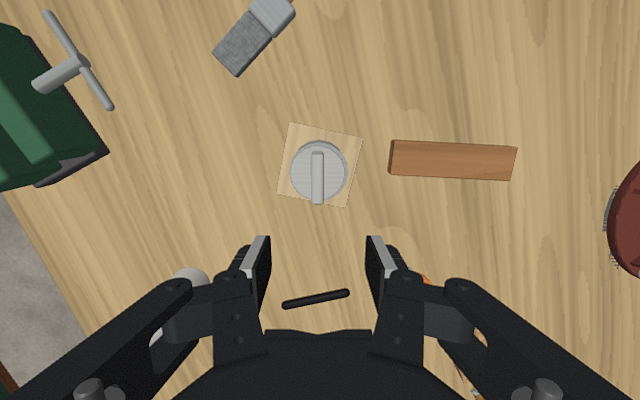

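The cap stands in the ring with its flange centred at about (319,171) over the plywood foot, and the gripper is clear. I'll check the centring, then hand in.

```bash
python3 - <<'E'
from h import *
import pickle
C=pickle.load(open("w4.pkl","rb"));im=cv2.imread("pics/w4.png");h=cv2.cvtColor(im,cv2.COLOR_BGR2HSV)
a=((h[:,:,1]<50)&(h[:,:,2]>100)).astype(np.uint8);a[:130]=0;a[215:]=0;a[:,:280]=0;a[:,360:]=0
c=max(cv2.findContours(a,0,2)[0],key=cv2.contourArea)[:,0,:].astype(float)
P=np.array([onz(C,u,v,.054)[:2] for u,v in c]);A=np.c_[2*P,np.ones(len(P))]
s=np.linalg.lstsq(A,(P**2).sum(1),rcond=None)[0];r=np.sqrt(s[2]+s[:2]@s[:2]);print("flange",s[:2],r,"off mm",1e3*(s[:2]-[.5103,-.2]))
if np.hypot(*(s[:2]-[.5103,-.2]))<.007: print(robot.hand_in())
E
```

```text
flange [ 0.50983428 -0.20213075] 0.03577351823363997 off mm [-0.4657158  -2.13074522]
the job is handed in; nothing more can be done
None
```

The cap is off the pot and standing in the ring stand, let go, and I handed the job in at about 30 s of the 72 s allowed. `hand_in` gives no verdict, so the result below comes from my own readings.

- **First stop:** I turned the cap anticlockwise in small steps and felt the stop after about 29–30°. I held it there for about 0.9 s, unpressed, at 0.2–0.24 N m (about 10–12 N on the teeth).
- **Press and pass:** I backed off slightly and pressed until it bottomed at about 9 mm, reading about 15 N at the wrist. Kept bottomed, it turned past the teeth with at most 0.13 N m resistance, and I drew it straight up.
- **Placing:** I lowered the cap into the stand until it touched the rim at the predicted height, released it, and raised the gripper clear.

**Last checks:**
- The wrist picture shows the cap upright on the stand.
- The flange is about 2 mm off the ring's centre (limit 8 mm). That circle fit gave a radius of 35.8 mm where the flange is 33 mm, so it probably took in some of the ring's edge, and the offset is approximate.
- I measured no tilt or final cap height directly.
- The bystanders visible in that picture looked undisturbed. I did not measure them or take a new top view.

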